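# Load the card cassette against the feeder's top stop

### The job

Load the card feeder: set the blue cassette down between the rails at the low end of the feeder's ramp, lengthwise, and let go of it; then push it up the ramp and on against the orange stop, which gives way at first, until the stop is fully home, and press it there for about a second with roughly 10 N, never more than 20 N. Leave the cassette lying flat in the lane, resting against the stop, and leave the red cassette and everything else on the counter alone.

Things in the scene. Friction and masses are not known exactly. Their poses are not given: they have to be found in the camera images.
- blue_cassette: Card cassette to load: blue plastic block 100 mm long (own x), 54 wide (own y), 60 high, with white cards (88 x 42 mm) 6 mm proud of its top; 0.25 to 0.5 kg. Either end may lead. Origin: centre of its underside, z up. Starts flat on the table. Slides on the deck with a drag of 1 to 4 N and stays where it is left on the slope.
- deck: Aluminium deck of the feeder's ramp, 300 mm long, rising at 8 degrees to the white housing. Origin: centre of its upper surface, 37 mm above the table; x points UP the slope, y across, z square to the deck. Two dark rails along its long edges, 7 mm thick, 10 mm high above the deck, inner faces 62 mm apart (4 mm play each side of the cassette). Fixed in a run; place and heading vary.
- foot (a point): Middle of the deck's low open end, on its upper surface, at x = -150 mm of the deck, 16 mm above the table. Axes as the deck's.
- housing (a point): Middle of the upper end of the deck, on its surface, at x = +150 mm of the deck, where the white feeder housing (170 mm wide, 150 mm high above the table) begins. Axes as the deck's.
- stop: Orange top stop: upright plate across the deck, 56 mm wide, 48 high, 8 thick, on a rod into the housing. Origin: on the deck surface, mid-lane, in the plane of its downhill face; axes as the deck's. It slides uphill against about 1 N drag, stays where left, and after 12 to 30 mm meets a hidden stiff buffer (about 3 N per mm; face then at x = 80 to 120 mm of the deck). Bends above 20 N.
- red_cassette: A cassette of the same size and shape in red; not wanted, leave it alone. It and the blue one swap places from run to run. Origin at the centre of its underside.
- stamp: Rubber stamp, 50 x 30 mm foot, 72 mm high, standing on the table. Origin under its centre.
- tape_roll: Roll of tape lying flat, 90 mm outside, 30 mm high. Origin under its centre.
- mug: White mug, 80 mm across, 95 mm high. Origin under its centre.
- torch: Yellow torch standing upright, 48 mm across, 145 mm high. Origin under its centre.
- stapler: Black stapler, 130 x 34 x 42 mm. Origin under its centre.

How it is judged:
By the outcome, as a careful person would: the job done as asked, in the order asked, and still so for the second after the job is handed in, with the robot touching nothing.
It also fails if it takes over 67 s, if anything falls off the work surface, if the arm or the gripper's body presses on something with over 40 N, if the wrist force passes 120 N, or if a joint passes its speed limit or range.

### The arm

A 7-joint arm with a two-finger parallel gripper is mounted at the origin on the work surface. World frame = base frame: x ahead of the robot, y to its left, z up, the work surface at z = 0. Lengths are in mm, angles in rad, forces in N, time in s.
With the tool pointing down it reaches from about 350 to 900 mm from the base axis. Payload 19.9 kg.
Tool frame: the origin (TCP) lies midway between the tips of the shut fingers; the grasp point (between the pads) lies 19 mm behind it; z points along the fingers, y is the line along which they close (so a half turn about z gives the same grasp; the last joint's range is limited). The gripper opens to 85 mm and grips with 20 to 120 N. Pads are 22 mm wide; open, the fingers measure 114 mm over their backs; the gripper's body (76 mm by 85 mm) begins 54 mm behind the grasp point. The pads swing forward as they close: fully open they stand 13 mm farther back than shut.
Start: joints at [-1.19, 0.417, -0.01, 1.614, 0.005, 1.111, -0.053], TCP at [255.865, 570.206, 231.26] pointing down, gripper open.
Joint ranges: [-2.81, 2.81], [-0.39, 2.02], [-1.27, 1.25], [0.06, 2.57], [-1.19, 4.33], [0.19, 2], [-2.82, 2.82]. Speed limits (rad/s): [1.89, 1.89, 2.39, 2.39, 3.01, 3.01, 3.01].

### API

Orientations are given as a unit quaternion [w, x, y, z].
In Python, from plant import r, snapshot, job, boxes_of, silhouettes gives the robot as it stands.
- The arm moves only by the tool drive_tool, never from a script. Its argument "rows" is a list of rows, each a list of 7 numbers: the turn, a rotation vector about the tool's x, y, z in rad, then the shift along the tool's x, y, z in mm, then the opening, from 0 (shut) to 1 (fully open). A call has 1 to 5 rows; each row shifts and turns the commanded pose from where the row before left it, along the tool's axes as they then stand; what a row does not reach is not made up. A row lasts 1/8 s, in which the tool goes at most 62.5 mm and 10.7 degrees, less where a joint would pass 70% of its speed; a pose out of reach is approached as far as the arm can. A call with a gripper value outside its range is refused whole. The fingers move at their own pace and stop on an object; "grip_force" is the grip in N (left out, the last holds). Time passes only in rows, so rows that do not move let the fingers close. It gives the time, the measured TCP pose, the force, the opening and the grip force at its end, in the units of the state.
- r.read_state(): the state, without advancing time (a new reading comes with each control period).
- snapshot(name): name is "scene" or "side" or "wrist"; returns a dict with "frame" (384x512x3 uint8, red, green, blue), "fovy" (degrees; the focal length in pixels is half the picture's height over the tangent of half this angle, whatever the lens; pixels are square), "cx", "cy" (the principal point, pixels), "xyz" and "attitude" of the camera in the world. Camera axes: x right, y up, looking along -z (the intrinsics and any distortion apply to the point x, -y, -z); pixel columns grow to the right and rows downward; lengths in mm; the calibration is good to about 2 mm. A picture is of the moment at which its call begins. There is no depth.
- job.finish_job(): hands the job in; it is judged then, once.
Trained networks look in the newest picture that a camera, given by its name, has taken for a name from the list of things; names that differ only in an ending like _2 or _b are one class to them, and where a whole thing is asked for, a point or a joint stands for the part that bears it (a point fixed in the world has none). Each returns a list of dicts, best first, with "confidence" (0 to 1); they miss things now and then, are a little off and sometimes report something else, mostly with a low value. They report only what shows in the picture. A call takes as long as a camera call.
- boxes_of(camera, label): "xyz" ([x, y, z] in mm, in world coordinates, good to about 4 mm: the middle of the surface that is visible of it).
- silhouettes(camera, label): "mask" (384x512 bool, what is visible of it).
The state is a dict: "time_s": time; "joint_positions": joint angles; "qd": joint speeds; "tau": joint torques, N m; "ee_pos": TCP position; "ee_rot": TCP orientation; "ft_force": force on the tool from outside, world axes, zero at the start; "torque": the same for the moment, N m; "finger_gap": opening from 0.0 (shut) to 1.0 (fully open); "finger_force": force on a finger pad.
Only numpy, scipy, OpenCV 4.12 (cv2) and the standard library are available. Lean on these libraries where they do the work, as an engineer would, in place of code of your own. Each camera call takes 0.05 s, during which the arm holds its last target. There are 200 camera calls.

## Working session

There is one attempt and no reset: what is moved stays moved. The work goes in short steps, Python scripts to look and compute and a tool call to move; the robot and the scene stay as the last step left them, time stands still between calls to the robot, and variables do not carry over. Pictures are saved under pics/ and viewed, at most 10 in all, crops included, and the job is handed in when it is done.

Besides the shell and the picture viewer there is one more tool, called after ">>>" as name(argument=value, ...) on one line, values as JSON. drive_tool: Moves the arm, as the interface text tells. Its arguments: {"type":"object","properties":{"rows":{"type":"array"},"grip_force":{"type":"number"}},"required":["rows"]}

```bash
mkdir -p pics; ls; cat > h.py <<'E'
import numpy as np, cv2
from plant import r, snapshot, job, boxes_of, silhouettes
from scipy.spatial.transform import Rotation as R
def rot(q): return R.from_quat([q[1],q[2],q[3],q[0]])
E
python3 - <<'E'
from h import *
s=r.read_state(); print({k:np.round(v,3).tolist() for k,v in s.items()})
for c in ["scene","side","wrist"]:
    p=snapshot(c); cv2.imwrite(f"pics/{c}0.png",p["frame"][:,:,::-1]); print(c,p["fovy"],p["cx"],p["cy"],p["xyz"],p["attitude"],[k for k in p])
    for l in ["blue_cassette","red_cassette","deck","stop","housing","stamp","tape_roll","mug","torch","stapler"]:
        print(l,[(np.round(d["xyz"]).tolist(),round(d["confidence"],2)) for d in boxes_of(c,l)][:2])
a=[cv2.imread(f"pics/{c}0.png") for c in ["scene","side"]]
E
```

```text
pics
{'time_s': 0.0, 'joint_positions': [-1.19, 0.418, -0.01, 1.614, 0.005, 1.111, -0.053], 'qd': [-0.0, -0.001, -0.0, 0.001, -0.0, 0.001, -0.0], 'tau': [-0.002, -86.446, 0.678, -43.488, 0.019, 0.008, 0.0], 'ee_pos': [255.762, 569.889, 230.658], 'ee_rot': [-0.0, 0.209, 0.978, -0.001], 'ft_force': [-0.18, -0.452, 0.793], 'torque': [-0.012, 0.024, -0.011], 'finger_force': 0.0, 'finger_gap': 0.999}
scene 42.70184231370227 257.03263649921087 192.04918392647215 [1305.31911478 -244.54896637 1038.46723249] [0.75623309 0.25979936 0.20495972 0.56445311] ['frame', 'fovy', 'cx', 'cy', 'xyz', 'attitude']
blue_cassette [([448.0, -179.0, 57.0], 0.79), ([553.0, 124.0, 39.0], 0.16)]
red_cassette [([665.0, -251.0, 65.0], 0.82)]
deck [([554.0, 122.0, 38.0], 0.64)]
stop [([561.0, 195.0, 82.0], 0.81), ([555.0, 124.0, 42.0], 0.54)]
housing [([554.0, 120.0, 42.0], 0.95)]
stamp [([568.0, -366.0, 17.0], 0.84)]
tape_roll [([749.0, 155.0, 26.0], 0.92)]
mug [([778.0, -42.0, 51.0], 0.82)]
torch [([422.0, -412.0, 104.0], 0.59), ([776.0, -40.0, 53.0], 0.53)]
stapler [([368.0, 206.0, 31.0], 0.71), ([557.0, 122.0, 
[... 344 characters left out ...]
[([556.0, 194.0, 83.0], 0.73)]
stop [([554.0, 194.0, 87.0], 0.64)]
housing [([553.0, 108.0, 36.0], 0.93), ([415.0, -197.0, 64.0], 0.28)]
stamp [([552.0, -374.0, 19.0], 0.77)]
tape_roll [([738.0, 150.0, 22.0], 0.72)]
mug [([755.0, -53.0, 65.0], 0.77), ([637.0, -268.0, 57.0], 0.59)]
torch [([400.0, -427.0, 146.0], 0.6)]
stapler [([362.0, 186.0, 41.0], 0.69), ([634.0, -266.0, 59.0], 0.41)]
wrist 58.30751254699347 255.11673953952945 189.11731151687485 [194.33922965 599.35966249 373.14383269] [ 0.83180522 -0.11456896 -0.07469528  0.53795412] ['frame', 'fovy', 'cx', 'cy', 'xyz', 'attitude']
blue_cassette []
red_cassette []
deck []
stop []
housing []
stamp []
tape_roll []
mug []
torch []
stapler []
```

View pics/scene0.png

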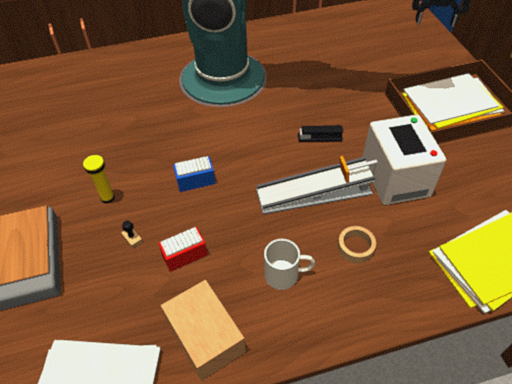

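View pics/side0.png

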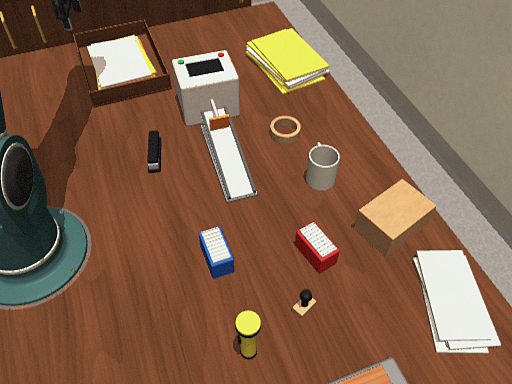

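```bash
cat >> h.py <<'E'
from scipy.optimize import minimize
def proj(p,P):
    P=np.asarray(P,float); c=(P-p["xyz"])@rot(p["attitude"]).as_matrix()
    h=p["frame"].shape[0]; f=h/2/np.tan(np.radians(p["fovy"])/2)
    return np.c_[p["cx"]+f*c[:,0]/-c[:,2], p["cy"]-f*c[:,1]/-c[:,2]]
def ray(p,u,v,z):
    f=192/np.tan(np.radians(p["fovy"])/2)
    d=rot(p["attitude"]).apply([(u-p["cx"])/f,-(v-p["cy"])/f,-1]); o=np.array(p["xyz"])
    return o+d*(z-o[2])/d[2]
def cass(x,y,a):
    B=[[sx*50,sy*27,z] for sx in(-1,1) for sy in(-1,1) for z in(0,60)]+[[sx*44,sy*21,66] for sx in(-1,1) for sy in(-1,1)]
    return R.from_euler('z',a).apply(B)+[x,y,0]
def hullmask(p,P):
    m=np.zeros((384*4,512*4),np.uint8)
    cv2.fillConvexPoly(m,cv2.convexHull(np.round(proj(p,P)*4+1.5).astype(np.int32)),255)
    return cv2.resize(m,(512,384),interpolation=cv2.INTER_AREA)/255.
def best(c,l): 
    return silhouettes(c,l)
def fitcass(views,x0):
    def cost(q):
        t=0
        for p,m in views:
            h=hullmask(p,cass(*q)); t+=1-np.minimum(h,m).sum()/np.maximum(h,m).sum()
        return t
    sols=[minimize(cost,[*x0,a],method='Nelder-Mead',options=dict(initial_simplex=np.array([[*x0,a],[x0[0]+15,x0[1],a],[x0[0],x0[1]+15,a],[*x0,a+.3]]),xatol=.05,fatol=1e-5)) for a in (0,.8,1.6,2.4)]
    s=min(sols,key=lambda s:s.fun); return s.x,s.fun
E
python3 - <<'E'
from h import *
V={"scene":snapshot("scene"),"side":snapshot("side")}
for l,x0 in (("blue_cassette",(430,-190)),("red_cassette",(645,-260))):
    vs=[]
    for c in V:
        d=silhouettes(c,l); print(c,l,[(round(e["confidence"],2),int(e["mask"].sum())) for e in d]); vs.append((V[c],d[0]["mask"].astype(float)))
    print(l,fitcass(vs,x0),[fitcass([v],x0) for v in vs])
rows=[]
for c in V:
    im=V[c]["frame"][:,:,::-1].copy()
    ov=im.copy()
    d=silhouettes(c,"deck"); print([(round(e["confidence"],2),int(e["mask"].sum())) for e in d])
    cn,_=cv2.findContours(d[0]["mask"].astype(np.uint8),0,1)
    x,y=(310,185) if c=="scene" else (228,155)
    im=im[y-55:y+55,x-70:x+80]; cv2.imwrite(f"pics/d{c}.png",cv2.resize(im,None,fx=5,fy=5,interpolation=cv2.INTER_CUBIC))
    for k in cn: print(cv2.minAreaRect(k)[0],cv2.approxPolyDP(k,2,True)[:,0].tolist())
E
```

```text
scene blue_cassette [(0.78, 1066)]
side blue_cassette [(0.72, 1219)]
blue_cassette (array([ 418.29188526, -179.71305325,    1.54512714]), np.float64(0.14773157798894654)) [(array([ 416.90572729, -180.99498022,    1.59392654]), np.float64(0.06923639272807525)), (array([ 418.73912475, -176.88574234,    1.5421156 ]), np.float64(0.049687004913420596))]
scene red_cassette [(0.84, 1348)]
side red_cassette [(0.95, 1355)]
red_cassette (array([ 645.51922551, -253.82673088,    1.7660918 ]), np.float64(0.13874699269410629)) [(array([ 643.9668636 , -254.80493594,    1.79647457]), np.float64(0.062436174377760056)), (array([ 645.55683264, -252.3703589 ,    1.7562103 ]), np.float64(0.06281497724429341))]
[(0.59, 3108)]
(317.9344787597656, 180.11380004882812) [[376, 161], [367, 162], [365, 158], [345, 162], [341, 157], [339, 164], [261, 184], [257, 187], [264, 209], [370, 183], [374, 181], [369, 166]]
[(0.96, 2568), (0.7, 528), (0.45, 281)]
(226.60000610351562, 148.3000030517578) [[211, 100], [213, 109], [210, 112], [202, 111], [201, 115], [227, 197], [253, 193], [256, 189], [225, 107], [217, 109]]
```

```bash
python3 - <<'E'
from h import *
s=r.read_state(); print(s["time_s"])
T=rot(s["ee_rot"]); p=snapshot("wrist")
ct=T.inv().apply(np.array(p["xyz"])-s["ee_pos"]); cr=(T.inv()*rot(p["attitude"]))
print("cam in tool",ct.round(1)); print(cr.as_matrix().round(3)); print("toolaxes\n",T.as_matrix().round(3))
S=snapshot("scene");D=snapshot("side")
print("foot corners scene",ray(S,257,187,26)[:2],ray(S,264,209,5)[:2]); print("side",ray(D,227,197,20)[:2],ray(D,255,191,26)[:2], "top", ray(D,203,113,68)[:2],ray(D,225,107,68)[:2])
E
```

```text
2.05
cam in tool [  68.1    1.4 -141.9]
[[-0.001  0.963  0.271]
 [ 1.     0.001 -0.001]
 [-0.001  0.271 -0.963]]
toolaxes
 [[-0.912  0.409  0.   ]
 [ 0.409  0.912 -0.   ]
 [-0.    -0.    -1.   ]]
foot corners scene [506.68373109 -30.39479734] [566.95942334 -29.15035654]
side [500.6172158  -24.78594553] [574.12930836 -37.19988068] top [528.02393743 254.06983803] [595.48420457 255.46205742]
```

View pics/dside.png

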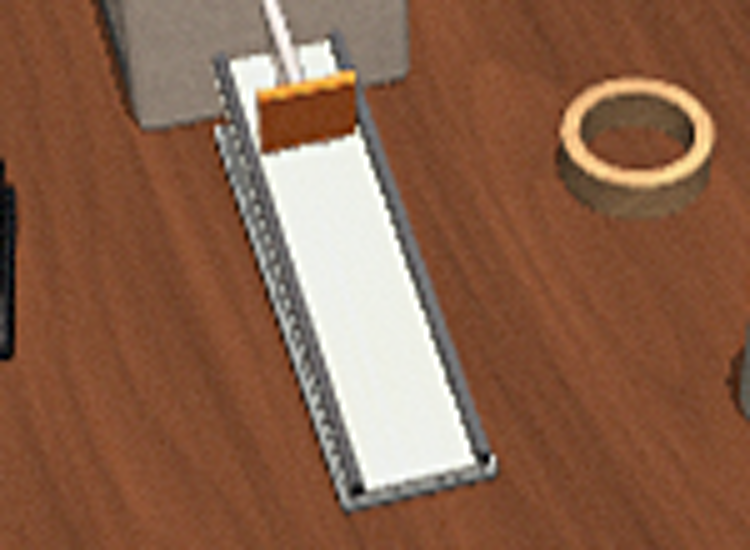

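```bash
cat >> h.py <<'E'
def toolR(yaw,tilt=0):
    # tool x along heading yaw, rising by tilt; z down
    c=R.from_euler('z',yaw).as_matrix()@R.from_euler('y',-tilt).as_matrix()
    x,y=c[:,0],c[:,1]
    return R.from_matrix(np.c_[x,-y,-c[:,2]])
def plan(pos,Rt,n=None,op=1.0,step=58):
    s=r.read_state(); T=rot(s["ee_rot"]); d=np.array(pos)-s["ee_pos"]; w=(T.inv()*Rt).as_rotvec()
    n=n or int(max(np.ceil(np.linalg.norm(d)/step),np.ceil(np.linalg.norm(w)/.17),1))
    rows=[]
    for i in range(n):
        rows.append([*np.round(w/n,3).tolist(),*np.round(T.inv().apply(d/n),1).tolist(),op]); T=T*R.from_rotvec(w/n)
    print(round(s["time_s"],2),"f",np.round(s["ft_force"],1),"gap",round(s["finger_gap"],2),"d",d.round(1),"w",w.round(3))
    for a in rows: print(a)
E
python3 - <<'E'
from h import *
plan([555,136,260],toolR(1.5))
E
```

```text
2.2 f [ 0.7  0.3 -0.3] gap 1.0 d [ 299.1 -434.2   28.7] w [-0.    0.    1.22]
[-0.0, 0.0, 0.122, -45.1, -27.4, -2.9, 1.0]
[-0.0, 0.0, 0.122, -48.1, -21.7, -2.9, 1.0]
[-0.0, 0.0, 0.122, -50.3, -15.7, -2.9, 1.0]
[-0.0, 0.0, 0.122, -51.9, -9.4, -2.9, 1.0]
[-0.0, 0.0, 0.122, -52.6, -3.0, -2.9, 1.0]
[-0.0, 0.0, 0.122, -52.6, 3.4, -2.9, 1.0]
[-0.0, 0.0, 0.122, -51.8, 9.8, -2.9, 1.0]
[-0.0, 0.0, 0.122, -50.2, 16.0, -2.9, 1.0]
[-0.0, 0.0, 0.122, -47.9, 22.0, -2.9, 1.0]
[-0.0, 0.0, 0.122, -44.9, 27.7, -2.9, 1.0]
```

>>> drive_tool(rows=[[0, 0, 0.122, -45, -27, -3, 1], [0, 0, 0.122, -48, -22, -3, 1], [0, 0, 0.122, -50, -16, -3, 1], [0, 0, 0.122, -52, -9, -3, 1], [0, 0, 0.122, -53, -3, -3, 1]])

```text
time_s: 2.82
ee_pos: [406.3, 351.7, 246.6]
ee_rot: [0.0, 0.495, 0.869, 0.0]
ft_force: [0.3, 0.3, 0.7]
finger_gap: 1.002
finger_force: 0.0
```

>>> drive_tool(rows=[[0, 0, 0.122, -53, 3, -3, 1], [0, 0, 0.122, -52, 10, -3, 1], [0, 0, 0.122, -50, 16, -3, 1], [0, 0, 0.122, -48, 22, -3, 1], [0, 0, 0.122, -45, 28, -3, 1]])

```text
time_s: 3.45
ee_pos: [556.3, 134.1, 261.7]
ee_rot: [0.0, 0.733, 0.68, 0.0]
ft_force: [0.1, -0.3, -0.3]
finger_gap: 0.997
finger_force: 0.0
```

>>> drive_tool(rows=[[0, 0, 0, 0, 0, 0, 1], [0, 0, 0, 0, 0, 0, 1]])

```text
time_s: 3.7
ee_pos: [555.3, 135.9, 261.1]
ee_rot: [-0.0, 0.731, 0.682, -0.0]
ft_force: [1.3, 1.1, -0.7]
finger_gap: 1.004
finger_force: 0.0
```

```bash
python3 - <<'E'
from h import *
import pickle
p=snapshot("wrist"); pickle.dump(p,open("w1.pkl","wb")); cv2.imwrite("pics/w1.png",cv2.resize(p["frame"],(768,576),interpolation=cv2.INTER_CUBIC)[:,:,::-1])
for l in ["foot","housing","stop","deck"]: print(l,[(np.round(d["xyz"]).tolist(),round(d["confidence"],2)) for d in boxes_of("wrist",l)][:2])
E
```

```text
foot [([550.0, 157.0, 46.0], 0.84)]
housing [([550.0, 152.0, 49.0], 0.69), ([561.0, 207.0, 85.0], 0.22)]
stop [([560.0, 206.0, 86.0], 0.83)]
deck [([553.0, 153.0, 43.0], 0.86)]
```

View pics/w1.png

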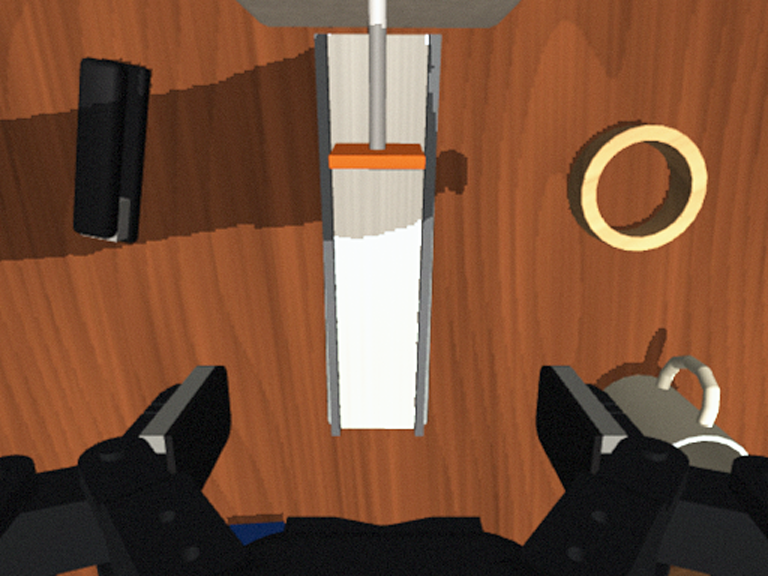

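```bash
cat >> h.py <<'E'
def deckR(a): return R.from_euler('z',a)*R.from_euler('y',-np.radians(8))
def deckP(q,P): return deckR(q[2]).apply(np.asarray(P,float))+[q[0],q[1],37]
E
python3 - <<'E'
from h import *
import pickle
from scipy.optimize import least_squares
p=pickle.load(open("w1.pkl","rb")); f=p["frame"].astype(int)
# white deck extents per row
lo=f.min(2)
for v in (30,60,90,110,165,180,200,220,240,270,280,284,285,286,287,288,289):
    w=np.where((lo[v,205:300]>120)&(f[v,205:300].max(1)-lo[v,205:300]<45))[0]+205
    print(v,(w.min(),w.max(),len(w)) if len(w) else None, f[v,215:235:1,1].tolist() if v in(60,240) else "")
pts=[[-150,31,0],[-150,-31,0],[150,31,0],[150,-31,0]]
px=np.array([[339,430],[417,430],[328,35],[428,35]])/1.5-.17
g=lambda q:(proj(p,deckP(q,pts))-px).ravel()
s=least_squares(g,[550,110,1.5]); print(s.x,s.fun.round(2))
s2=least_squares(lambda q:g(q)[:4],[550,110,1.5]); print(s2.x,s2.fun.round(2))
st=least_squares(lambda x:(proj(p,deckP(s.x,[[x[0],28,48],[x[0],-28,48]]))-np.array([[329,157],[425,157]])/1.5).ravel(),[80]);print("stop x",st.x,st.fun)
E
```

```text
30 (np.int64(218), np.int64(293), 72) 
60 (np.int64(220), np.int64(291), 69) [75, 74, 75, 40, 128, 212, 206, 207, 205, 199, 198, 201, 200, 208, 208, 211, 213, 207, 205, 215]
90 (np.int64(221), np.int64(283), 62) 
110 None 
165 (np.int64(216), np.int64(288), 70) 
180 (np.int64(217), np.int64(287), 69) 
200 (np.int64(217), np.int64(287), 69) 
220 (np.int64(218), np.int64(286), 66) 
240 (np.int64(218), np.int64(285), 66) [79, 70, 124, 171, 142, 125, 128, 129, 130, 91, 186, 255, 253, 252, 252, 252, 250, 250, 251, 252]
270 (np.int64(219), np.int64(284), 57) 
280 (np.int64(219), np.int64(284), 59) 
284 (np.int64(222), np.int64(279), 54) 
285 (np.int64(222), np.int64(279), 52) 
286 (np.int64(222), np.int64(280), 6) 
287 (np.int64(223), np.int64(280), 5) 
288 (np.int64(222), np.int64(280), 7) 
289 (np.int64(223), np.int64(280), 6) 
[551.52821904 118.55408937   1.49631202] [ 1.56 -0.55 -1.51 -0.41 -0.47  0.14  0.43  0.41]
[550.97699425 117.95376921   1.49945232] [ 1.55 -0.04 -1.55 -0.03]
stop x [84.8451894] [-0.33651678 -0.10698098  0.34198003  0.1322381 ]
```

```bash
python3 - <<'E'
from h import *
D=snapshot("side"); S=snapshot("scene"); q=[551.3,118.3,1.497]
P=deckP(q,[[-150,31,0],[-150,-31,0]]); print(proj(D,P),"seen (231,198),(252.4,192)"); print(proj(S,deckP(q,[[-150,38,10],[150,38,10],[-150,-38,10]])))
plan([418,-180,200],toolR(1.56))
E
```

```text
[[230.59825975 197.72461556]
 [253.2726373  192.26445542]] seen (231,198),(252.4,192)
[[257.25702046 185.62213944]
 [365.77462144 156.7374642 ]
 [263.38758725 207.89822203]]
4.05 f [-0.5  0.3  0.2] gap 1.0 d [-137.3 -316.   -61.4] w [ 0.    -0.    -0.059]
[0.0, -0.0, -0.008, -46.4, -16.4, 8.8, 1.0]
[0.0, -0.0, -0.008, -46.3, -16.8, 8.8, 1.0]
[0.0, -0.0, -0.008, -46.1, -17.2, 8.8, 1.0]
[0.0, -0.0, -0.008, -46.0, -17.6, 8.8, 1.0]
[0.0, -0.0, -0.008, -45.8, -18.0, 8.8, 1.0]
[0.0, -0.0, -0.008, -45.7, -18.4, 8.8, 1.0]
[0.0, -0.0, -0.008, -45.5, -18.7, 8.8, 1.0]
```

Deck pose agrees with the side camera. Moving over the blue cassette.

>>> drive_tool(rows=[[0, 0, -0.008, -46, -16, 9, 1], [0, 0, -0.008, -46, -17, 9, 1], [0, 0, -0.008, -46, -17, 9, 1], [0, 0, -0.008, -46, -18, 9, 1], [0, 0, -0.008, -46, -18, 9, 1]])

```text
time_s: 4.68
ee_pos: [456.2, -90.5, 216.3]
ee_rot: [0.0, 0.718, 0.696, 0.0]
ft_force: [1.4, -0.8, -0.1]
finger_gap: 1.001
finger_force: 0.0
```

>>> drive_tool(rows=[[0, 0, -0.008, -46, -18, 9, 1], [0, 0, -0.008, -45, -19, 9, 1], [0, 0, 0, 0, 0, 0, 1], [0, 0, 0, 0, 0, 0, 1]])

```text
time_s: 5.18
ee_pos: [417.9, -178.9, 198.5]
ee_rot: [0.0, 0.712, 0.702, 0.0]
ft_force: [-0.6, -0.0, 0.2]
finger_gap: 1.003
finger_force: 0.0
```

```bash
python3 - <<'E'
from h import *
p=snapshot("wrist"); cv2.imwrite("pics/w2.png",p["frame"][:,:,::-1])
d=silhouettes("wrist","blue_cassette"); print([(round(e["confidence"],2),int(e["mask"].sum())) for e in d])
m=d[0]["mask"]; ys,xs=np.where(m); print(xs.min(),xs.max(),ys.min(),ys.max())
print(fitcass([(p,m.astype(float))],(418,-180)))
# card top (white) rectangle
f=p["frame"].astype(int); k=((f.min(2)>150)&cv2.dilate(m.astype(np.uint8),np.ones((3,3))).astype(bool)).astype(np.uint8)
rc=cv2.minAreaRect(np.argwhere(k)[:,::-1].astype(np.float32)); b=np.array([ray(p,u,v,66)[:2] for u,v in cv2.boxPoints(rc)]); print(rc,b.round(1).tolist(),b.mean(0))
plan([418,-180,22],toolR(1.56))
E
```

```text
[(0.97, 7518)]
222 288 114 232
(array([ 419.73071898, -178.48027403,    1.57355308]), np.float64(0.035215538217728826))
((255.6827392578125, 177.67422485351562), (104.58939361572266, 53.0801887512207), 88.63607025146484) [[398.3, -134.3], [440.1, -133.9], [442.6, -222.3], [397.2, -222.7]] [ 419.56171702 -178.29914318]
5.28 f [-0.6  0.3 -0.8] gap 1.0 d [-1.000e-01 -1.500e+00 -1.765e+02] w [ 0.     0.    -0.003]
[0.0, 0.0, -0.001, -0.4, -0.0, 44.1, 1.0]
[0.0, 0.0, -0.001, -0.4, -0.0, 44.1, 1.0]
[0.0, 0.0, -0.001, -0.4, -0.0, 44.1, 1.0]
[0.0, 0.0, -0.001, -0.4, -0.0, 44.1, 1.0]
```

View pics/w2.png

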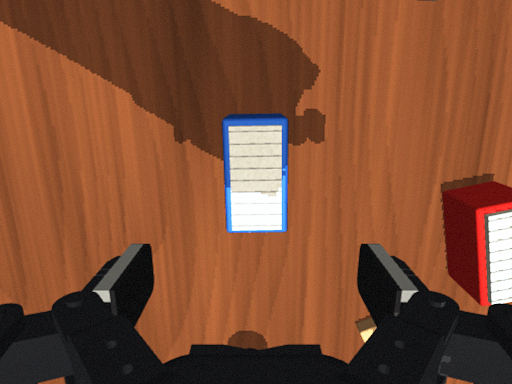

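>>> drive_tool(rows=[[0, 0, -0.013, 0.5, 1.7, 45, 1], [0, 0, 0, 0, 0, 45, 1], [0, 0, 0, 0, 0, 45, 1], [0, 0, 0, 0, 0, 41, 1], [0, 0, 0, 0, 0, 0, 1]])

```text
time_s: 5.9
ee_pos: [418.1, -178.0, 20.6]
ee_rot: [-0.002, 0.707, 0.707, -0.001]
ft_force: [-0.7, 0.1, -0.5]
finger_gap: 1.001
finger_force: 0.0
```

>>> drive_tool(rows=[[0, 0, 0, 0, 0, 0, 0.3], [0, 0, 0, 0, 0, 0, 0.3], [0, 0, 0, 0, 0, 0, 0.3], [0, 0, 0, 0, 0, 0, 0.3], [0, 0, 0, 0, 0, 0, 0.3]], grip_force=40)

```text
time_s: 6.52
ee_pos: [420.2, -178.9, 24.0]
ee_rot: [0.001, 0.708, 0.707, 0.001]
ft_force: [-1.1, 1.3, 12.1]
finger_gap: 0.624
finger_force: 40.0
```

>>> drive_tool(rows=[[0, 0, 0, 0, 0, 0, 0.3], [0, 0, 0, 0, 0, -30, 0.3], [0, 0, 0, 0, 0, -30, 0.3]])

```text
time_s: 6.9
ee_pos: [419.4, -178.9, 84.1]
ee_rot: [0.0, 0.708, 0.706, 0.0]
ft_force: [0.5, -0.7, -4.5]
finger_gap: 0.626
finger_force: 46.1
```

```bash
python3 - <<'E'
from h import *
q=[551.3,118.3,1.497]
plan(deckP(q,[-97,0,23+45]),toolR(q[2],np.radians(8)),op=.3)
E
```

```text
6.9 f [ 0.5 -0.7 -4.5] gap 0.63 d [124.1 192.    6.8] w [-0.004  0.14   0.072]
[-0.001, 0.035, 0.018, 48.0, 30.9, -1.7, 0.3]
[-0.001, 0.035, 0.018, 48.6, 30.1, 0.1, 0.3]
[-0.001, 0.035, 0.018, 49.1, 29.2, 1.8, 0.3]
[-0.001, 0.035, 0.018, 49.5, 28.3, 3.5, 0.3]
```

>>> drive_tool(rows=[[0, 0.035, 0.018, 48, 31, -2, 0.3], [0, 0.035, 0.018, 48, 30, 0, 0.3], [0, 0.035, 0.018, 49, 29, 2, 0.3], [0, 0.035, 0.018, 49, 28, 4, 0.3], [0, 0, 0, 0, 0, 0, 0.3]])

```text
time_s: 7.52
ee_pos: [544.6, 15.7, 89.6]
ee_rot: [-0.049, 0.729, 0.681, 0.051]
ft_force: [-0.1, -0.7, -4.0]
finger_gap: 0.628
finger_force: 46.2
```

```bash
python3 - <<'E'
from h import *
import pickle
q=[551.3,118.3,1.497]
p=snapshot("wrist"); D=snapshot("side"); pickle.dump((p,D),open("w3.pkl","wb"))
im=p["frame"][:,:,::-1].copy()
cs=cv2.resize(D["frame"][100:220,170:290,::-1],(480,480),interpolation=cv2.INTER_CUBIC)
a=cv2.resize(im[:,130:382],(315,480),interpolation=cv2.INTER_CUBIC)
cv2.imwrite("pics/w3.png",np.hstack([a,cs]))
plan(deckP(q,[-97,0,23+45]),toolR(q[2],np.radians(8)),op=.3)
d=silhouettes("wrist","blue_cassette"); print(d[0]["confidence"],[ (np.where(d[0]["mask"][v])[0][[0,-1]]).tolist() for v in (150,170,190,210,230) if d[0]["mask"][v].any()])
ys,xs=np.where(d[0]["mask"]);print(ys.min(),ys.max(),xs.min(),xs.max())
E
```

```text
7.62 f [-0.1  0.  -4.4] gap 0.62 d [0.6 1.1 1.6] w [-0.004  0.     0.001]
[-0.004, 0.0, 0.001, 1.3, 0.5, -1.4, 0.3]
0.87 [[185, 326], [173, 338], [174, 336], [176, 335], [176, 334]]
135 351 173 338
```

View pics/w3.png

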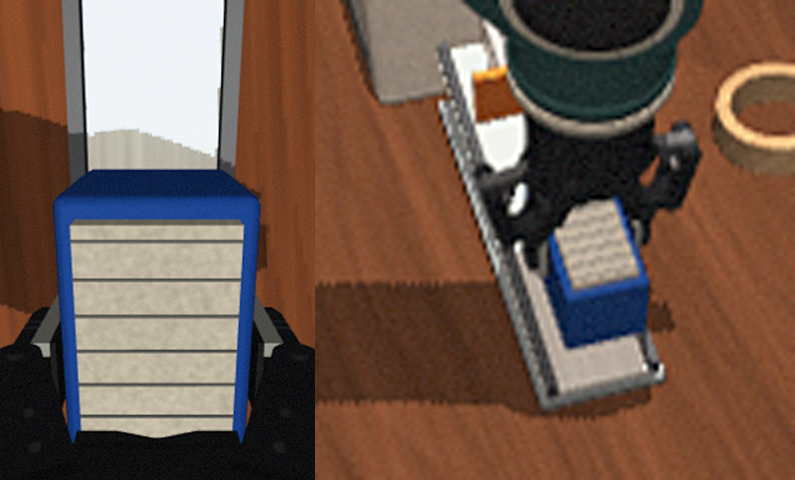

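```bash
python3 - <<'E'
from h import *
import pickle
p,D=pickle.load(open("w3.pkl","rb")); f=p["frame"].astype(int)
for v in (5,20,40,60,80,120,130): # white lane edges: blue channel
    w=np.where(f[v,180:330].min(1)>125)[0]+180; print(v,w.min(),w.max(),(w.min()+w.max())/2)
print(f[40,180:205].tolist()); print(f[40,300:325].tolist())
print([f[142,195+i].tolist() for i in range(0,20,2)],[f[142,300+i].tolist() for i in range(0,20,2)])
q=[551.3,118.3,1.497]
for x in (-60,0,60): print(x,proj(p,deckP(q,[[x,31,0],[x,-31,0],[x,0,0]])).round(1).tolist())
s=r.read_state();T=rot(s["ee_rot"])
B=[[x,y,z] for x in(50,) for y in(-27,27) for z in(23,-37)]
print(proj(p,T.apply(B)+s["ee_pos"]).round(1))
E
```

```text
5 196 308 252.0
20 196 308 252.0
40 197 306 251.5
60 198 310 254.0
80 198 309 253.5
120 200 303 251.5
130 201 302 251.5
[[125, 76, 47], [119, 98, 90], [113, 119, 118], [118, 121, 121], [121, 121, 122], [119, 118, 121], [115, 115, 117], [121, 122, 121], [118, 118, 119], [121, 122, 121], [117, 119, 115], [118, 122, 117], [120, 125, 121], [109, 112, 112], [71, 73, 74], [13, 14, 16], [43, 43, 41], [157, 163, 162], [237, 242, 246], [242, 247, 251], [238, 243, 247], [239, 243, 248], [239, 244, 248], [239, 244, 248], [239, 245, 248]]
[[239, 243, 248], [239, 244, 248], [239, 244, 248], [238, 243, 248], [240, 245, 249], [238, 243, 247], [208, 215, 214], [130, 128, 117], [19, 18, 19], [42, 43, 44], [99, 98, 98], [124, 125, 126], [124, 123, 121], [123, 126, 127], [117, 118, 117], [119, 121, 123], [121, 120, 122], [120, 124, 124], [121, 121, 122], [118, 121, 118], [120, 124, 122], [115, 120, 120], [118, 114, 107], [114, 79, 60], [117, 58, 31]]
[[18, 34, 74], [7, 26, 70], [10, 29, 69], [19, 39, 75], [14, 33, 72], [13, 34, 73], [9, 29, 71], [5, 28, 68], [10, 29, 69], [10, 31, 71]] [[10, 27, 67], [12, 34, 69], [15, 33, 71], [8, 30, 68], [15, 33, 71], [15, 33, 75], [9, 32, 69], [4, 30, 69], [40, 48, 66], [94, 51, 33]]
-60 [[201.8, 152.4], [303.4, 152.9], [252.6, 152.6]]
0 [[197.8, 46.8], [307.9, 47.2], [252.8, 47.0]]
60 [[193.1, -78.0], [313.1, -77.5], [253.1, -77.8]]
[[193.7 144.7]
 [160.8 172.4]
 [306.3 145.2]
 [334.1 173.1]]
```

>>> drive_tool(rows=[[-0.004, 0, 0, 5, -2, 15, 0.3], [0, 0, 0, 0, 0, 15, 0.3], [0, 0, 0, 0, 0, 8, 0.3], [0, 0, 0, 0, 0, 0, 0.3]])

```text
time_s: 8.18
ee_pos: [541.1, 21.9, 50.7]
ee_rot: [-0.048, 0.731, 0.679, 0.05]
ft_force: [0.2, 0.1, -4.9]
finger_gap: 0.626
finger_force: 46.2
```

>>> drive_tool(rows=[[0, 0, 0, 0, 0, 2, 0.3], [0, 0, 0, 0, 0, 0, 0.3]])

```text
time_s: 8.43
ee_pos: [541.6, 22.3, 49.7]
ee_rot: [-0.048, 0.731, 0.679, 0.051]
ft_force: [0.6, 0.4, -3.4]
finger_gap: 0.629
finger_force: 46.2
```

```bash
python3 - <<'E'
from h import *
import pickle
q=[551.3,118.3,1.497]
p=snapshot("wrist"); D=snapshot("side"); pickle.dump((p,D),open("w4.pkl","wb"))
cs=cv2.resize(D["frame"][100:220,170:290,::-1],(480,480),interpolation=cv2.INTER_CUBIC)
a=cv2.resize(p["frame"][:,130:382,::-1],(315,480),interpolation=cv2.INTER_CUBIC)
cv2.imwrite("pics/w4.png",np.hstack([a,cs]))
s=r.read_state(); print(s["ft_force"],deckR(q[2]).inv().apply(np.array(s["ee_pos"])-[q[0],q[1],37]))
E
```

```text
[-0.19088846  0.40417816 -3.73314198] [-93.70420747   2.5412041   26.06572758]
```

View pics/w4.png

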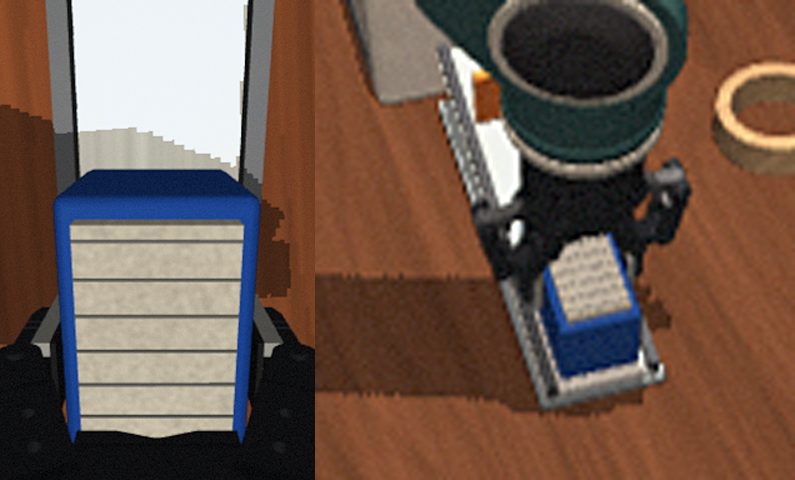

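>>> drive_tool(rows=[[0, 0, 0, 0, 1.6, 0, 0.3], [0, 0, 0, 0, 0, 1.5, 0.3], [0, 0, 0, 0, 0, 0, 0.3]])

```text
time_s: 8.9
ee_pos: [543.1, 22.5, 47.9]
ee_rot: [-0.048, 0.731, 0.679, 0.051]
ft_force: [-1.0, -0.9, -3.1]
finger_gap: 0.626
finger_force: 46.4
```

>>> drive_tool(rows=[[0, 0, 0, 0, 0, 1, 0.3], [0, 0, 0, 0, 0, 0, 0.3]])

```text
time_s: 9.15
ee_pos: [543.1, 22.5, 47.8]
ee_rot: [-0.048, 0.731, 0.679, 0.051]
ft_force: [-8.0, -0.6, 16.1]
finger_gap: 0.626
finger_force: 48.4
```

>>> drive_tool(rows=[[0, 0, 0, 0, 0, 1, 0.3], [0, 0, 0, 0, 0, 0, 0.3]])

```text
time_s: 9.4
ee_pos: [543.1, 22.6, 47.7]
ee_rot: [-0.048, 0.731, 0.679, 0.051]
ft_force: [-17.3, -2.0, 37.4]
finger_gap: 0.624
finger_force: 51.2
```

>>> drive_tool(rows=[[0, 0, 0, 0, 0, -1.9, 0.3], [0, 0, 0, 0, 0, 0, 0.3]])

```text
time_s: 9.65
ee_pos: [543.2, 22.5, 48.0]
ee_rot: [-0.048, 0.731, 0.679, 0.051]
ft_force: [0.0, 0.1, -4.1]
finger_gap: 0.624
finger_force: 46.3
```

```bash
python3 - <<'E'
from h import *
p=snapshot("wrist"); D=snapshot("side"); S=snapshot("scene")
cs=cv2.resize(D["frame"][130:210,200:280,::-1],(400,480),interpolation=cv2.INTER_CUBIC)
a=cv2.resize(p["frame"][60:200,150:360,::-1],(400,267),interpolation=cv2.INTER_CUBIC)
b=cv2.resize(S["frame"][150:220,240:370,::-1],(400,213),interpolation=cv2.INTER_CUBIC)
cv2.imwrite("pics/w5.png",np.hstack([np.vstack([a,b]),cs]))
s=r.read_state(); print(s["ft_force"],s["torque"])
E
```

```text
[-1.20304574 -0.49501596  1.32538471] [-0.1599708   0.16749398 -0.00687453]
```

View pics/w5.png

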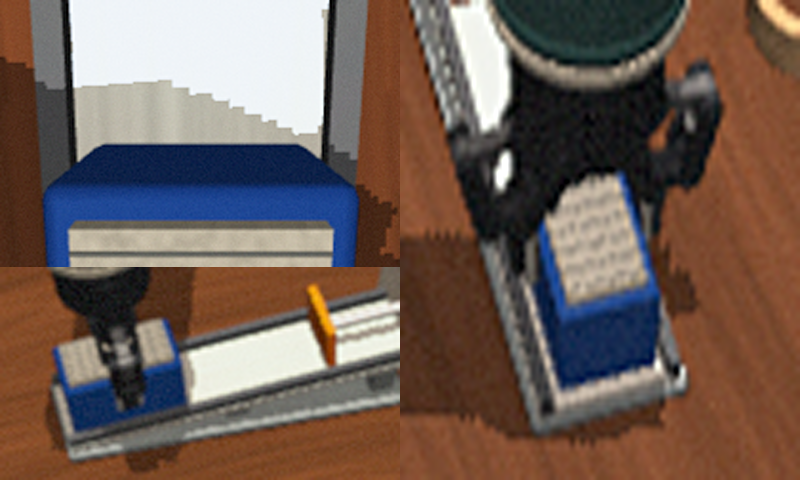

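>>> drive_tool(rows=[[0, 0, 0, 0, 0, 0, 1], [0, 0, 0, 0, 0, 0, 1], [0, 0, 0, 0, 0, 0, 1], [0, 0, 0, 0, 0, 0, 1]])

```text
time_s: 10.3
ee_pos: [543.2, 22.5, 48.0]
ee_rot: [-0.048, 0.731, 0.679, 0.051]
ft_force: [0.4, 0.2, 0.2]
finger_gap: 1.001
finger_force: 0.0
```

>>> drive_tool(rows=[[0, 0, 0, 0, 0, -40, 1], [0, 0, 0, 0, 0, -45, 1], [0, 0, 0, 0, 0, 0, 1]])

```text
time_s: 10.68
ee_pos: [543.9, 10.1, 135.1]
ee_rot: [-0.046, 0.731, 0.679, 0.053]
ft_force: [-0.2, 0.4, -0.3]
finger_gap: 0.997
finger_force: 0.0
```

```bash
python3 - <<'E'
from h import *
p=snapshot("wrist"); D=snapshot("side"); S=snapshot("scene")
b=cv2.resize(S["frame"][140:220,240:380,::-1],(420,240),interpolation=cv2.INTER_CUBIC)
cs=cv2.resize(D["frame"][90:210,190:280,::-1],(360,480),interpolation=cv2.INTER_CUBIC)
a=cv2.resize(p["frame"][:240,100:412,::-1],(420,240))
cv2.imwrite("pics/w6.png",np.hstack([np.vstack([a,b]),cs]))
q=[551.3,118.3,1.497]
s=r.read_state(); print(s["ft_force"],deckR(q[2]).inv().apply(np.array(s["ee_pos"])-[q[0],q[1],37]))
plan(deckP(q,[-150-60,0,110]),toolR(q[2],np.radians(8)),op=0)
E
```

```text
[-0.10619376  0.13714433 -0.10689198] [-93.54848355   1.38573535 108.67573871]
10.82 f [-0.1  0.1 -0.1] gap 1.0 d [  -7.1 -115.3  -14.9] w [-0.002 -0.    -0.   ]
[-0.001, -0.0, -0.0, -38.8, 0.5, -0.5, 0]
[-0.001, -0.0, -0.0, -38.8, 0.5, -0.4, 0]
[-0.001, -0.0, -0.0, -38.8, 0.5, -0.4, 0]
```

View pics/w6.png

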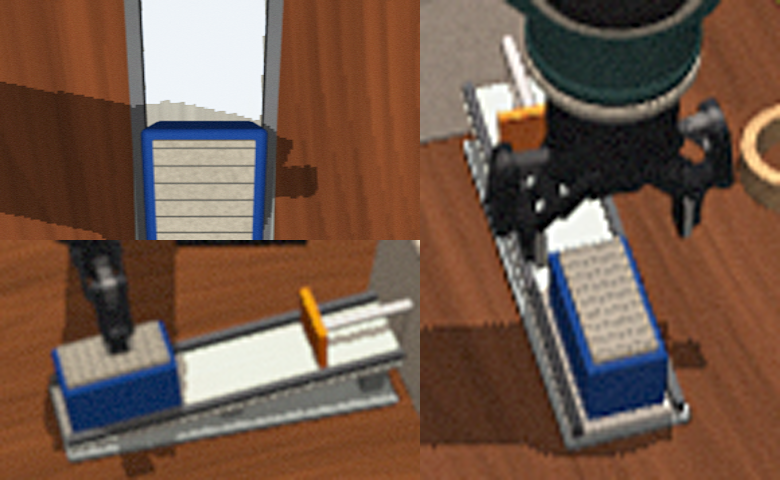

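>>> drive_tool(rows=[[0, 0, 0, -37, 0, 0, 0], [0, 0, 0, -37, 0, 0, 0], [0, 0, 0, -36, 0, 0, 0], [0, 0, 0, 0, 0, 20, 0], [0, 0, 0, 0, 0, 30, 0]])

```text
time_s: 11.45
ee_pos: [534.5, -90.6, 65.8]
ee_rot: [-0.048, 0.731, 0.679, 0.051]
ft_force: [0.5, 0.9, 0.2]
finger_gap: 0.0
finger_force: 0.0
```

>>> drive_tool(rows=[[0, 0, 0, 0, 0, 30, 0], [0, 0, 0, 0, 0, 3, 0], [0, 0, 0, 0, 0, 0, 0]])

```text
time_s: 11.82
ee_pos: [535.0, -86.3, 34.7]
ee_rot: [-0.048, 0.731, 0.679, 0.051]
ft_force: [-0.5, -0.6, 0.4]
finger_gap: -0.0
finger_force: 0.0
```

>>> drive_tool(rows=[[0, 0, 0, 20, 0, 0, 0], [0, 0, 0, 14, 0, 0, 0], [0, 0, 0, 6, 0, 0, 0], [0, 0, 0, 6, 0, 0, 0], [0, 0, 0, 6, 0, 0, 0]])

```text
time_s: 12.45
ee_pos: [538.9, -35.4, 42.0]
ee_rot: [-0.048, 0.731, 0.678, 0.051]
ft_force: [-1.1, -3.4, 1.2]
finger_gap: 0.001
finger_force: 1.8
```

>>> drive_tool(rows=[[0, 0, 0, 9, 0, 0, 0], [0, 0, 0, 9, 0, 0, 0], [0, 0, 0, 9, 0, 0, 0], [0, 0, 0, 9, 0, 0, 0], [0, 0, 0, 9, 0, 0, 0]])

```text
time_s: 13.08
ee_pos: [542.3, 9.6, 48.3]
ee_rot: [-0.048, 0.731, 0.679, 0.051]
ft_force: [0.2, -4.9, 2.3]
finger_gap: 0.001
finger_force: 2.4
```

>>> drive_tool(rows=[[0, 0, 0, 9, 0, 0, 0], [0, 0, 0, 9, 0, 0, 0], [0, 0, 0, 9, 0, 0, 0], [0, 0, 0, 9, 0, 0, 0], [0, 0, 0, 9, 0, 0, 0]])

```text
time_s: 13.7
ee_pos: [545.6, 54.0, 54.6]
ee_rot: [-0.048, 0.731, 0.679, 0.051]
ft_force: [-0.3, -5.0, 2.0]
finger_gap: 0.004
finger_force: 2.5
```

```bash
cat >> h.py <<'E'
Q=[551.3,118.3,1.497]
def view(name):
    p=snapshot("wrist"); D=snapshot("side"); S=snapshot("scene")
    b=cv2.resize(S["frame"][130:220,240:380,::-1],(420,270),interpolation=cv2.INTER_CUBIC)
    cs=cv2.resize(D["frame"][90:210,190:280,::-1],(405,540),interpolation=cv2.INTER_CUBIC)
    a=cv2.resize(p["frame"][:240,70:442,::-1],(420,270))
    cv2.imwrite(name,np.hstack([np.vstack([a,b]),cs]))
    s=r.read_state(); R_=deckR(Q[2]).inv(); print(s["time_s"],"F deck",R_.apply(s["ft_force"]).round(1),"pos deck",R_.apply(np.array(s["ee_pos"])-[Q[0],Q[1],37]).round(1))
E
python3 -c "
from h import *
view('pics/w7.png')"
```

```text
13.85 F deck [ 1.4  0.4 -0.9] pos deck [-60.8   1.2  26.1]
```

View pics/w7.png

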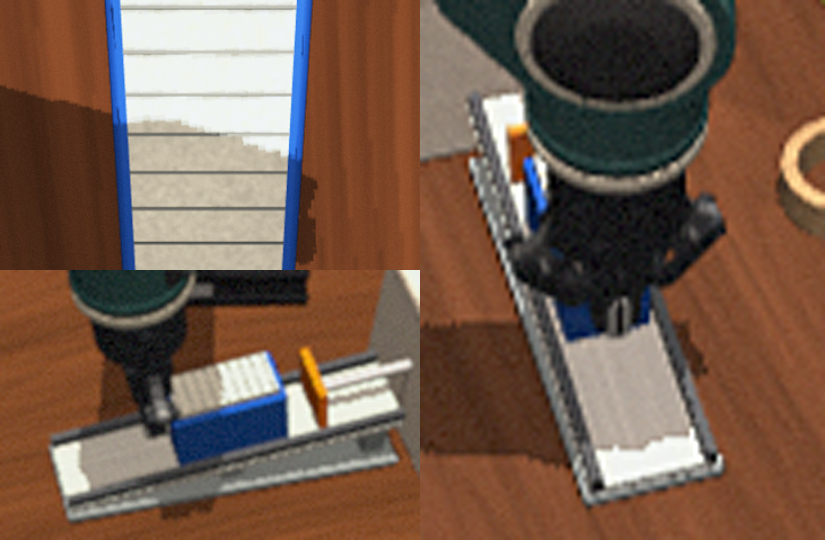

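>>> drive_tool(rows=[[0, 0, 0, 7, 0, 0, 0], [0, 0, 0, 7, 0, 0, 0], [0, 0, 0, 7, 0, 0, 0], [0, 0, 0, 7, 0, 0, 0], [0, 0, 0, 5, 0, 0, 0]])

```text
time_s: 14.48
ee_pos: [547.8, 86.8, 59.0]
ee_rot: [-0.048, 0.731, 0.679, 0.051]
ft_force: [-1.0, -4.0, -0.4]
finger_gap: -0.0
finger_force: 1.9
```

>>> drive_tool(rows=[[0, 0, 0, 4, 0, 0, 0], [0, 0, 0, 4, 0, 0, 0], [0, 0, 0, 2, 0, 0, 0]])

```text
time_s: 14.85
ee_pos: [548.6, 96.5, 60.4]
ee_rot: [-0.048, 0.731, 0.679, 0.051]
ft_force: [-0.9, -3.3, -1.5]
finger_gap: -0.0
finger_force: 1.7
```

>>> drive_tool(rows=[[0, 0, 0, 2, 0, 0, 0]])

```text
time_s: 14.98
ee_pos: [548.8, 98.3, 60.7]
ee_rot: [-0.048, 0.731, 0.679, 0.051]
ft_force: [0.4, -3.2, -1.5]
finger_gap: -0.001
finger_force: 1.6
```

>>> drive_tool(rows=[[0, 0, 0, 2, 0, 0, 0]])

```text
time_s: 15.1
ee_pos: [548.9, 100.3, 60.9]
ee_rot: [-0.048, 0.731, 0.679, 0.051]
ft_force: [-1.0, -3.1, -2.2]
finger_gap: -0.005
finger_force: 1.6
```

>>> drive_tool(rows=[[0, 0, 0, 2, 0, 0, 0]])

```text
time_s: 15.22
ee_pos: [549.1, 102.3, 61.2]
ee_rot: [-0.048, 0.731, 0.679, 0.051]
ft_force: [0.2, -3.1, -1.7]
finger_gap: -0.001
finger_force: 1.6
```

>>> drive_tool(rows=[[0, 0, 0, 2, 0, 0, 0]])

```text
time_s: 15.35
ee_pos: [549.2, 104.3, 61.5]
ee_rot: [-0.048, 0.731, 0.679, 0.051]
ft_force: [-0.6, -3.6, -1.8]
finger_gap: -0.002
finger_force: 1.6
```

>>> drive_tool(rows=[[0, 0, 0, 2, 0, 0, 0]])

```text
time_s: 15.48
ee_pos: [549.4, 106.3, 61.8]
ee_rot: [-0.048, 0.731, 0.679, 0.051]
ft_force: [-0.5, -3.3, -1.4]
finger_gap: -0.003
finger_force: 1.6
```

```bash
cat >> h.py <<'E'
def chk():
    s=r.read_state(); R_=deckR(Q[2]).inv(); dk=lambda x:R_.apply(np.array(x)-[Q[0],Q[1],37]).round(1).tolist()
    print(s["time_s"],"F deck",R_.apply(s["ft_force"]).round(1),"tcp deck",dk(s["ee_pos"]))
    for c in ("scene","side"):
        p=snapshot(c)
        for l in ("stop","blue_cassette"): print(c,l,[(dk(d["xyz"]),round(d["confidence"],2)) for d in boxes_of(c,l)][:1])
        f=p["frame"].astype(int); o=(f[...,0]>150)&(f[...,2]<70)&(f[...,1]>60)&(f[...,1]<160)&(f[...,0]-f[...,1]>70)
        k=np.zeros_like(o); x,y=(310,185) if c=="scene" else (228,155); k[y-55:y+40,x-60:x+80]=1
        v,u=np.where(o&k); 
        if len(u): print("  orange px",len(u),u.mean().round(1),v.mean().round(1),"model top mid", [proj(p,deckP(Q,[[X+4,0,48]])).round(1).tolist() for X in (85,110)])
E
python3 -c "
from h import *
chk()"
```

```text
15.475 F deck [-3.4  0.3 -0.9] tcp deck [-8.6, 1.0, 26.3]
scene stop [([114.7, -6.6, 31.7], 0.65)]
scene blue_cassette [([57.8, -25.2, 55.0], 0.7)]
  orange px 16 354.0 160.8 model top mid [[[348.2, 163.8]], [[357.6, 161.3]]]
side stop []
side blue_cassette [([10.4, 18.6, 35.2], 0.6)]
```

>>> drive_tool(rows=[[0, 0, 0, 1.5, 0, 0.4, 0]])

```text
time_s: 15.9
ee_pos: [549.7, 106.9, 61.7]
ee_rot: [-0.048, 0.731, 0.678, 0.051]
ft_force: [-1.6, -7.8, 4.8]
finger_gap: -0.001
finger_force: 3.6
```

>>> drive_tool(rows=[[0, 0, 0, 1.5, 0, 0.3, 0]])

```text
time_s: 16.02
ee_pos: [549.8, 107.3, 61.7]
ee_rot: [-0.047, 0.732, 0.678, 0.05]
ft_force: [-4.1, -17.1, 9.6]
finger_gap: 0.0
finger_force: 8.5
```

>>> drive_tool(rows=[[0, 0, 0, -0.5, 0, -0.5, 0]])

```text
time_s: 16.15
ee_pos: [549.5, 107.3, 61.8]
ee_rot: [-0.047, 0.732, 0.678, 0.05]
ft_force: [-0.1, -5.6, -2.6]
finger_gap: 0.001
finger_force: 3.4
```

```bash
python3 -c "
from h import *
chk()"
```

```text
16.15 F deck [-5.9 -0.3 -1.8] tcp deck [-7.6, 1.0, 26.2]
scene stop [([111.1, -8.2, 29.3], 0.65)]
scene blue_cassette [([60.4, -24.2, 56.0], 0.88)]
  orange px 19 354.3 160.8 model top mid [[[348.2, 163.8]], [[357.6, 161.3]]]
side stop [([-67.7, 4.3, 5.1], 0.47)]
side blue_cassette [([8.4, 20.0, 33.9], 0.74)]
  orange px 1 207.0 112.0 model top mid [[[218.2, 115.0]], [[215.9, 108.3]]]
```

>>> drive_tool(rows=[[0, 0, 0, 0.4, 0, 0, 0], [0, 0, 0, 0, 0, 0, 0]])

```text
time_s: 16.7
ee_pos: [549.5, 107.3, 61.8]
ee_rot: [-0.047, 0.732, 0.678, 0.05]
ft_force: [-1.4, -10.0, -0.2]
finger_gap: -0.0
finger_force: 5.3
```

>>> drive_tool(rows=[[0, 0, 0, 0.4, 0, 0, 0], [0, 0, 0, 0, 0, 0, 0]])

```text
time_s: 16.95
ee_pos: [549.5, 107.3, 61.8]
ee_rot: [-0.047, 0.732, 0.678, 0.05]
ft_force: [-2.2, -11.9, -0.4]
finger_gap: 0.0
finger_force: 6.3
```

>>> drive_tool(rows=[[0, 0, 0, 0.5, 0, 0, 0], [0, 0, 0, 0, 0, 0, 0]])

```text
time_s: 17.2
ee_pos: [549.5, 107.3, 61.8]
ee_rot: [-0.047, 0.732, 0.678, 0.05]
ft_force: [-2.0, -15.0, -0.3]
finger_gap: -0.001
finger_force: 7.6
```

>>> drive_tool(rows=[[0, 0, 0, 0.3, 0, 0, 0], [0, 0, 0, 0, 0, 0, 0]])

```text
time_s: 17.45
ee_pos: [549.5, 107.3, 61.8]
ee_rot: [-0.047, 0.732, 0.678, 0.05]
ft_force: [-2.6, -16.8, -0.3]
finger_gap: 0.003
finger_force: 8.4
```

```bash
cat >> h.py <<'E'
def st():
    s=r.read_state(); R_=deckR(Q[2]).inv(); print(s["time_s"],"F",R_.apply(s["ft_force"]).round(2),"tcp",R_.apply(np.array(s["ee_pos"])-[Q[0],Q[1],37]).round(2),"w",(toolR(Q[2],np.radians(8)).inv()*rot(s["ee_rot"])).as_rotvec().round(4),"tq",np.round(s["torque"],2),"q",np.round(s["joint_positions"],4))
E
python3 -c "
from h import *
st()"
```

```text
17.45 F [-16.81   1.4    2.03] tcp [-7.52  0.98 26.14] w [ 0.0008 -0.0028  0.0033] tq [-3.42  0.53  0.03] q [-0.5135  0.5524  0.4289  1.9383 -0.5409  0.7379  0.1904]
```

>>> drive_tool(rows=[[0, 0, 0, -1.0, 0, 0, 0], [0, 0, 0, 0, 0, 0, 0]])

```text
time_s: 17.7
ee_pos: [549.5, 107.3, 61.8]
ee_rot: [-0.047, 0.732, 0.678, 0.05]
ft_force: [-1.6, -11.2, -0.3]
finger_gap: -0.002
finger_force: 5.8
```

```bash
python3 -c "
from h import *
st()"
```

```text
17.7 F [-11.2    0.77   1.29] tcp [-7.54  0.97 26.12] w [ 0.0008 -0.0017  0.0024] tq [-2.36  0.31  0.02] q [-0.5121  0.5522  0.4279  1.9384 -0.5418  0.7378  0.1924]
```

>>> drive_tool(rows=[[0, 0, 0, -1.0, 0, 0, 0], [0, 0, 0, 0, 0, 0, 0]])

```text
time_s: 17.95
ee_pos: [549.5, 107.3, 61.8]
ee_rot: [-0.048, 0.731, 0.678, 0.05]
ft_force: [-1.0, -7.0, -0.7]
finger_gap: 0.002
finger_force: 3.6
```

```bash
python3 -c "
from h import *
st()"
```

```text
17.95 F [-7.08  0.52  0.29] tcp [-7.6   0.99 26.07] w [ 0.0009 -0.0008  0.0016] tq [-1.58  0.17  0.04] q [-0.5108  0.5521  0.427   1.9385 -0.5425  0.7377  0.1944]
```

>>> drive_tool(rows=[[0, 0, 0, -1.0, 0, 0, 0], [0, 0, 0, 0, 0, 0, 0]])

```text
time_s: 18.2
ee_pos: [549.5, 107.2, 61.8]
ee_rot: [-0.048, 0.731, 0.679, 0.051]
ft_force: [-0.5, -3.4, -0.9]
finger_gap: -0.001
finger_force: 1.4
```

```bash
python3 -c "
from h import *
st()"
```

```text
18.2 F [-3.52  0.25 -0.44] tcp [-7.62  0.95 26.07] w [0.0008 0.0002 0.0007] tq [-0.71  0.05  0.05] q [-0.5096  0.552   0.4261  1.9386 -0.5433  0.7376  0.1964]
```

>>> drive_tool(rows=[[0, 0, 0, -1.0, 0, 0, 0], [0, 0, 0, 0, 0, 0, 0]])

```text
time_s: 18.45
ee_pos: [549.4, 106.5, 61.7]
ee_rot: [-0.048, 0.731, 0.679, 0.051]
ft_force: [0.6, -0.6, -0.4]
finger_gap: -0.003
finger_force: 0.0
```

```bash
python3 -c "
from h import *
st()"
```

```text
18.45 F [-0.61 -0.62 -0.32] tcp [-8.33  0.99 26.09] w [0.0009 0.0005 0.0004] tq [-0.15  0.03  0.01] q [-0.508   0.5519  0.4258  1.9391 -0.5437  0.7375  0.1984]
```

>>> drive_tool(rows=[[0, 0, 0, -15, 0, 0, 0], [0, 0, 0, 0, 0, -50, 0], [0, 0, 0, 0, 0, -60, 0], [0, 0, 0, 40, 0, -20, 0], [0, 0, 0, 30, 0, 0, 0]])

```text
time_s: 19.08
ee_pos: [553.1, 142.7, 200.1]
ee_rot: [-0.047, 0.731, 0.678, 0.052]
ft_force: [0.2, 0.4, -0.8]
finger_gap: -0.001
finger_force: 0.0
```

>>> drive_tool(rows=[[0, 0, 0, 0, 0, 0, 0], [0, 0, 0, 0, 0, 0, 0]])

```text
time_s: 19.32
ee_pos: [552.1, 141.2, 197.7]
ee_rot: [-0.048, 0.731, 0.678, 0.051]
ft_force: [0.3, -1.0, 0.0]
finger_gap: 0.002
finger_force: 0.0
```

```bash
python3 - <<'E'
from h import *
import pickle
st()
p=snapshot("wrist"); S=snapshot("scene"); D=snapshot("side"); pickle.dump((p,S,D),open("w8.pkl","wb"))
f=p["frame"].astype(int)
hsv=cv2.cvtColor(p["frame"],cv2.COLOR_RGB2HSV)
blue=((hsv[...,0]>105)&(hsv[...,0]<125)&(hsv[...,1]>130)).astype(np.uint8)
org=((hsv[...,0]>8)&(hsv[...,0]<20)&(hsv[...,1]>200)&(hsv[...,2]>180)).astype(np.uint8)
for n,m in (("blue",blue),("org",org)):
    m[300:]=0; v,u=np.where(m); print(n,len(u), u.min(),u.max(),v.min(),v.max())
    if len(u)>20:
        for vv in range(v.min(),min(v.max()+1,v.min()+60),4): 
            w=np.where(m[vv])[0]; print(vv,w.min() if len(w) else None,w.max() if len(w) else None,len(w))
for X in (92,97,102,107): print(X,"stop top",proj(p,deckP(Q,[[X,28,48],[X,-28,48],[X+8,28,48]])).round(1).tolist(),"cass top front",proj(p,deckP(Q,[[X,27,60],[X,-27,60],[X,27,0]])).round(1).tolist())
for l in("stop","blue_cassette"):
    for d in silhouettes("wrist",l)[:1]:
        v,u=np.where(d["mask"]); print(l,d["confidence"],u.min(),u.max(),v.min(),v.max(),[(vv,np.where(d["mask"][vv])[0][[0,-1]].tolist()) for vv in range(v.min(),v.max(),15)])
E
```

```text
19.325 F [-0.98 -0.33  0.15] tcp [ 45.04   0.89 155.91] w [ 0.0012 -0.0004  0.0016] tq [-0.17 -0.08  0.02] q [-0.6483  0.3714  0.518   1.8342 -0.3828  0.9837 -0.0241]
blue 2392 50 358 77 296
77 82 82 1
81 84 84 1
85 None None 0
89 64 64 1
93 62 82 2
97 82 82 1
101 None None 0
105 81 81 1
109 218 292 74
113 216 294 76
117 216 293 16
121 58 293 13
125 59 293 14
129 217 293 14
133 217 293 14
org 105 216 288 96 107
96 222 288 57
100 None None 0
104 None None 0
92 stop top [[215.7, 125.6], [294.0, 125.4], [215.4, 114.2]] cass top front [[215.3, 127.2], [294.4, 127.0], [223.2, 120.4]]
97 stop top [[215.5, 118.5], [294.1, 118.3], [215.1, 106.9]] cass top front [[215.0, 119.7], [294.6, 119.6], [223.0, 114.4]]
102 stop top [[215.3, 111.3], [294.3, 111.1], [214.9, 99.6]] cass top front [[214.8, 112.2], [294.8, 112.0], [222.8, 108.3]]
107 stop top [[215.0, 104.0], [294.6, 103.8], [214.7, 92.2]] cass top front [[214.5, 104.6], [295.0, 104.4], [222.7, 102.2]]
stop 0.83 216 294 14 107 [(14, [252, 257]), (29, [249, 261]), (44, [249, 261]), (59, [249, 260]), (74, [249, 261]), (89, [249, 261]), (104, [216, 294])]
blue_cassette 0.92 217 294 108 243 [(108, [222, 271]), (123, [217, 293]), (138, [218, 294]), (153, [219, 293]), (168, [219, 293]), (183, [219, 292]), (198, [219, 290]), (213, [220, 290]), (228, [221, 291])]
```

```bash
python3 - <<'E'
from h import *
import pickle
p,S,D=pickle.load(open("w8.pkl","rb"))
B=np.array([[sx*50,sy*27,z] for sx in(-1,1) for sy in(-1,1) for z in(0,60)]+[[sx*44,sy*21,66] for sx in(-1,1) for sy in(-1,1)])
def P(q,piv=1): # x,y,yaw,pitch(about front bottom edge; + = rear up)
    L=R.from_euler('zy',[q[2],q[3]]).apply(B-[50,0,0])+[50+q[0],q[1],0]
    return deckP(Q,L)
for c,im in (("scene",S),("side",D)):
    d=silhouettes(c,"blue_cassette")[0]; m=d["mask"].astype(float); v,u=np.where(m>0); print(c,d["confidence"],m.sum(),u.min(),u.max(),v.min(),v.max(),"model area",hullmask(im,P([53.5,1,0,0])).sum(),"px",proj(im,P([53.5,1,0,0])).round(0).tolist())
    cost=lambda q:(lambda h:(1-np.minimum(h,m).sum()/np.maximum(h,m).sum()))(hullmask(im,P(q)))
    for pit in (-.06,-.03,0,.03,.06):
        s=min((minimize(lambda t:cost([t[0],t[1],t[2],pit]),[x,y,0],method='Nelder-Mead',options=dict(initial_simplex=[[x,y,0],[x+5,y,0],[x,y+5,0],[x,y,.06]])) for x in(50,57) for y in (-2,3)),key=lambda s:s.fun); print(c,pit,s.x.round(3),round(s.fun,4))
E
```

```text
scene 0.71 1116.0 313 355 153 188 model area 1281.5176470588235 px [[320.0, 191.0], [319.0, 177.0], [314.0, 176.0], [313.0, 161.0], [357.0, 181.0], [357.0, 167.0], [350.0, 166.0], [350.0, 152.0], [320.0, 173.0], [315.0, 161.0], [354.0, 164.0], [349.0, 152.0]]
scene -0.06 [ 5.3961e+01  5.3490e+00 -3.5000e-02] 0.1031
scene -0.03 [ 5.2835e+01  5.0920e+00 -5.1000e-02] 0.1075
scene 0 [ 5.1541e+01  3.8740e+00 -3.6000e-02] 0.1173
scene 0.03 [ 5.0065e+01  2.6430e+00 -3.0000e-02] 0.1277
scene 0.06 [5.0851e+01 3.4720e+00 1.0000e-02] 0.1336
side 0.68 861.0 208 235 108 148 model area 943.2078431372549 px [[235.0, 147.0], [236.0, 134.0], [217.0, 151.0], [216.0, 138.0], [226.0, 120.0], [226.0, 106.0], [208.0, 124.0], [207.0, 110.0], [233.0, 131.0], [218.0, 135.0], [224.0, 107.0], [210.0, 110.0]]
side -0.06 [6.1097e+01 2.6100e-01 1.3000e-02] 0.0914
side -0.03 [ 5.859e+01 -1.690e-01 -4.000e-03] 0.0872
side 0 [ 5.653e+01 -1.010e-01 -1.200e-02] 0.0883
side 0.03 [ 5.521e+01  5.910e-01 -3.000e-03] 0.0825
side 0.06 [ 5.1725e+01  8.6500e-01 -6.0000e-03] 0.0838
```

>>> drive_tool(rows=[[0, 0, 0, -40, 0, 0, 0], [0, 0, 0, -34, 0, 0, 0], [0, 0, 0, 0, 0, 50, 0], [0, 0, 0, 0, 0, 50, 0], [0, 0, 0, 0, 0, 34, 0]])

```text
time_s: 20.3
ee_pos: [547.3, 88.1, 52.9]
ee_rot: [-0.048, 0.731, 0.679, 0.05]
ft_force: [1.5, 0.7, -0.1]
finger_gap: 0.0
finger_force: 0.0
```

>>> drive_tool(rows=[[0, 0, 0, 0, 0, 2, 0], [0, 0, 0, 12, 0, 0, 0], [0, 0, 0, 5, 0, 0, 0], [0, 0, 0, 0, 0, 0, 0]])

```text
time_s: 20.8
ee_pos: [549.8, 106.0, 56.5]
ee_rot: [-0.048, 0.731, 0.679, 0.052]
ft_force: [0.3, -0.5, 0.7]
finger_gap: -0.001
finger_force: 0.0
```

```bash
python3 -c "
from h import *
st()"
```

```text
20.8 F [-0.34 -0.34  0.74] tcp [-9.54  0.58 21.04] w [-0.0005  0.001  -0.0007] tq [-0.1   0.02 -0.02] q [-0.5104  0.5618  0.4308  1.9413 -0.5594  0.7296  0.2147]
```

Now press gently and watch whether the face yields.

>>> drive_tool(rows=[[0, 0, 0, 2, 0, 0, 0], [0, 0, 0, 0.7, 0, 0, 0]])

```text
time_s: 21.05
ee_pos: [549.7, 107.1, 56.0]
ee_rot: [-0.048, 0.731, 0.678, 0.051]
ft_force: [-0.3, -6.8, 1.8]
finger_gap: 0.001
finger_force: 0.0
```

```bash
python3 -c "
from h import *
st()"
```

```text
21.05 F [-6.5  -0.16  2.77] tcp [-8.57  0.82 20.35] w [ 0.0004 -0.0005  0.0014] tq [-1.27  0.09 -0.01] q [-0.5135  0.5633  0.4315  1.9407 -0.5587  0.7296  0.2096]
```

>>> drive_tool(rows=[[0, 0, 0, 0.7, 0, 0, 0], [0, 0, 0, 0, 0, 0, 0]])

```text
time_s: 21.3
ee_pos: [549.7, 107.1, 55.9]
ee_rot: [-0.047, 0.732, 0.678, 0.051]
ft_force: [-1.0, -7.9, 2.8]
finger_gap: -0.003
finger_force: 0.0
```

```bash
python3 -c "
from h import *
st()"
```

```text
21.3 F [-7.54  0.41  3.85] tcp [-8.53  0.8  20.31] w [ 0.0005 -0.001   0.0021] tq [-1.5   0.15 -0.03] q [-0.5142  0.5635  0.432   1.9405 -0.5583  0.7297  0.2083]
```

>>> drive_tool(rows=[[0, 0, 0, 0.7, 0, 0, 0]])

```text
time_s: 21.42
ee_pos: [549.7, 107.2, 55.9]
ee_rot: [-0.047, 0.732, 0.678, 0.05]
ft_force: [-1.1, -13.8, 2.8]
finger_gap: -0.001
finger_force: 0.0
```

```bash
python3 -c "
from h import *
st()"
```

```text
21.425 F [-13.34   0.07   4.72] tcp [-8.42  0.77 20.32] w [ 0.0004 -0.0016  0.0026] tq [-2.44  0.24 -0.03] q [-0.5151  0.5636  0.4326  1.9403 -0.5578  0.7297  0.2069]
```

```bash
python3 - <<'E'
from h import *
import pickle
p,S,D=pickle.load(open("w8.pkl","rb")); f=p["frame"]
for v in (60,80,120,180): print(v,"L",[tuple(f[v,u].tolist()) for u in range(200,228,2)],"\n   R",[tuple(f[v,u].tolist()) for u in range(282,312,2)])
for X in (60,104,125,140): print(X,proj(p,deckP(Q,[[X,38,10],[X,31,10],[X,31,0],[X,-31,0],[X,-31,10],[X,-38,10]])).round(1).tolist())
big=cv2.resize(f[30:250,180:330],None,fx=3,fy=3)
E
```

```text
60 L [(154, 85, 48), (150, 85, 49), (164, 91, 55), (165, 113, 90), (158, 159, 159), (163, 163, 163), (156, 158, 159), (156, 160, 162), (85, 78, 77), (255, 255, 255), (254, 254, 255), (254, 254, 255), (254, 254, 255), (254, 254, 255)] 
   R [(254, 254, 255), (254, 254, 255), (254, 254, 255), (254, 254, 255), (255, 255, 255), (221, 220, 205), (90, 92, 92), (160, 162, 162), (162, 162, 164), (157, 157, 160), (158, 156, 152), (168, 93, 50), (175, 97, 54), (174, 97, 58), (172, 96, 54)]
80 L [(163, 93, 50), (160, 92, 53), (149, 84, 46), (152, 80, 42), (154, 163, 163), (154, 158, 157), (156, 160, 159), (156, 161, 157), (79, 83, 81), (255, 255, 255), (254, 254, 255), (254, 254, 255), (254, 254, 255), (254, 254, 255)] 
   R [(254, 254, 255), (254, 254, 255), (254, 254, 255), (254, 254, 255), (254, 255, 255), (255, 255, 255), (140, 143, 143), (158, 157, 159), (153, 155, 156), (157, 158, 160), (156, 135, 129), (177, 98, 55), (176, 96, 54), (171, 95, 54), (168, 95, 53)]
120 L [(98, 53, 32), (98, 57, 32), (98, 57, 32), (91, 48, 27), (90, 56, 38), (85, 87, 88), (87, 89, 89), (90, 92, 88), (54, 71, 
[... 464 characters left out ...]
, 63, 113), (35, 81, 174), (46, 101, 199), (57, 107, 196), (244, 236, 210)] 
   R [(236, 229, 207), (241, 232, 209), (27, 88, 192), (47, 99, 195), (32, 80, 172), (42, 65, 118), (88, 89, 86), (84, 87, 88), (98, 84, 80), (123, 64, 36), (141, 78, 47), (168, 96, 56), (175, 100, 57), (165, 90, 51), (163, 87, 46)]
60 [[210.2, 159.7], [218.4, 159.7], [219.6, 157.5], [290.4, 157.4], [291.6, 159.5], [299.8, 159.5]]
104 [[208.1, 106.4], [216.7, 106.3], [218.0, 105.9], [291.7, 105.7], [293.0, 106.2], [301.6, 106.1]]
125 [[207.1, 79.3], [215.9, 79.2], [217.2, 79.7], [292.4, 79.5], [293.7, 79.1], [302.5, 79.0]]
140 [[206.3, 59.2], [215.2, 59.2], [216.6, 60.3], [292.9, 60.2], [294.3, 59.0], [303.2, 59.0]]
```

>>> drive_tool(rows=[[0, 0, 0, 0.2, 0, 0, 0], [0, 0, 0, 0, 0, 0, 0]])

```text
time_s: 21.68
ee_pos: [549.7, 107.2, 56.0]
ee_rot: [-0.047, 0.732, 0.678, 0.05]
ft_force: [-1.4, -11.0, 2.1]
finger_gap: -0.003
finger_force: 0.0
```

```bash
python3 -c "
from h import *
st();chk()"
```

```text
21.675 F [-10.71   0.54   3.65] tcp [-8.4   0.77 20.34] w [ 0.0004 -0.0017  0.0027] tq [-2.21  0.17 -0.01] q [-0.5153  0.5636  0.4327  1.9403 -0.5577  0.7297  0.2065]
21.675 F deck [-10.7   0.5   3.6] tcp deck [-8.4, 0.8, 20.3]
scene stop [([108.4, -7.0, 30.0], 0.51)]
scene blue_cassette [([58.3, -24.6, 58.2], 0.91)]
  orange px 18 354.1 159.9 model top mid [[[348.2, 163.8]], [[357.6, 161.3]]]
side stop []
side blue_cassette [([29.4, 19.1, 35.9], 0.48)]
```

>>> drive_tool(rows=[[0, 0, 0, -4, 0, 0, 0], [0, 0, 0, 0, 0, -6, 0], [0, 0, 0, 0, 0, 0, 0]])

```text
time_s: 22.35
ee_pos: [549.6, 104.8, 62.0]
ee_rot: [-0.048, 0.731, 0.679, 0.051]
ft_force: [-0.1, 0.8, -0.1]
finger_gap: -0.005
finger_force: 0.0
```

```bash
python3 -c "
from h import *
st()"
```

```text
22.35 F [ 0.74  0.2  -0.16] tcp [-9.97  0.7  26.62] w [0.0002 0.0007 0.0005] tq [-0.17  0.01 -0.  ] q [-0.5135  0.5531  0.437   1.9399 -0.5519  0.74    0.2084]
```

>>> drive_tool(rows=[[0, 0, 0, 2.3, 0, 0, 0], [0, 0, 0, 1, 0, 0, 0], [0, 0, 0, 0.7, 0, 0, 0], [0, 0, 0, 0, 0, 0, 0]])

```text
time_s: 22.85
ee_pos: [549.5, 107.3, 61.8]
ee_rot: [-0.047, 0.732, 0.678, 0.05]
ft_force: [-1.8, -8.4, 2.6]
finger_gap: -0.004
finger_force: 4.4
```

```bash
python3 -c "
from h import *
st()"
```

```text
22.85 F [-8.08  1.15  3.77] tcp [-7.59  1.01 26.12] w [ 0.0009 -0.0013  0.0017] tq [-1.9   0.33  0.03] q [-0.5198  0.5542  0.4383  1.9388 -0.5503  0.7403  0.2005]
```

>>> drive_tool(rows=[[0, 0, 0, 0, 1.5, 0, 0], [0, 0, 0, 0, -3, 0, 0], [0, 0, 0, 0, 3, 0, 0], [0, 0, 0, 0, -1.5, 0, 0], [0, 0, 0, 0, 0, 0, 0]])

```text
time_s: 23.48
ee_pos: [549.6, 107.3, 61.7]
ee_rot: [-0.047, 0.732, 0.678, 0.05]
ft_force: [0.9, -9.1, -1.4]
finger_gap: 0.001
finger_force: 4.3
```

```bash
python3 -c "
from h import *
st()"
```

```text
23.475 F [-9.14 -1.54 -0.1 ] tcp [-7.58  0.89 26.03] w [ 0.0006 -0.0014  0.0017] tq [-1.89 -0.13 -0.1 ] q [-0.5198  0.5544  0.4383  1.9387 -0.5504  0.7398  0.2005]
```

>>> drive_tool(rows=[[0, 0, 0, 0.4, 0, 0, 0], [0, 0, 0, 0, 0, 0, 0], [0, 0, 0, 0, 0, 0, 0], [0, 0, 0, 0, 0, 0, 0], [0, 0, 0, 0, 0, 0, 0]])

```text
time_s: 24.1
ee_pos: [549.6, 107.3, 61.7]
ee_rot: [-0.047, 0.732, 0.678, 0.05]
ft_force: [0.8, -11.3, -0.7]
finger_gap: 0.003
finger_force: 5.3
```

>>> drive_tool(rows=[[0, 0, 0, 0.1, 0, 0, 0], [0, 0, 0, 0, 0, 0, 0], [0, 0, 0, 0, 0, 0, 0], [0, 0, 0, 0, 0, 0, 0], [0, 0, 0, 0, 0, 0, 0]])

```text
time_s: 24.72
ee_pos: [549.6, 107.3, 61.7]
ee_rot: [-0.047, 0.732, 0.678, 0.05]
ft_force: [0.2, -10.7, -0.0]
finger_gap: -0.0
finger_force: 5.5
```

```bash
python3 -c "
from h import *
st()"
```

```text
24.725 F [-10.57  -1.03   1.48] tcp [-7.55  0.85 26.04] w [ 0.0006 -0.0019  0.0022] tq [-2.37 -0.06 -0.04] q [-0.5204  0.5545  0.4387  1.9386 -0.55    0.7399  0.1995]
```

>>> drive_tool(rows=[[0, 0, 0, 0, 0, -0.5, 0], [0, 0, 0, 0, 0, -0.5, 0], [0, 0, 0, 0, 0, 0, 0]])

```text
time_s: 25.1
ee_pos: [549.4, 107.2, 62.5]
ee_rot: [-0.047, 0.732, 0.678, 0.05]
ft_force: [0.8, -9.9, -4.9]
finger_gap: 0.004
finger_force: 5.4
```

```bash
python3 -c "
from h import *
st()"
```

```text
25.1 F [-10.36  -1.53  -3.49] tcp [-7.53  1.06 26.81] w [ 0.001 -0.002  0.002] tq [-2.53 -0.15 -0.07] q [-0.5211  0.5532  0.4395  1.9385 -0.5487  0.7416  0.1985]
```

>>> drive_tool(rows=[[0, 0, 0, 0.7, 0, -0.2, 0], [0, 0, 0, 0, 0, 0, 0]])

```text
time_s: 25.35
ee_pos: [549.5, 107.2, 62.7]
ee_rot: [-0.047, 0.732, 0.678, 0.05]
ft_force: [1.3, -13.8, -5.0]
finger_gap: -0.0
finger_force: 7.1
```

```bash
python3 -c "
from h import *
st()"
```

```text
25.35 F [-14.24  -2.27  -3.04] tcp [-7.53  1.02 26.97] w [ 0.0009 -0.0028  0.0026] tq [-3.27 -0.13 -0.08] q [-0.5221  0.5531  0.4404  1.9383 -0.5479  0.7419  0.1969]
```

>>> drive_tool(rows=[[0, 0, 0, -0.7, 0, 0.9, 0], [0, 0, 0, 0, 0, 0, 0], [0, 0, 0, -3, 0, 0, 0], [0, 0, 0, -15, 0, 0, 0], [0, 0, 0, -25, 0, 0, 0]])

```text
time_s: 25.98
ee_pos: [546.3, 66.2, 56.2]
ee_rot: [-0.048, 0.731, 0.679, 0.051]
ft_force: [-0.2, -0.9, 0.0]
finger_gap: 0.002
finger_force: 0.0
```

>>> drive_tool(rows=[[0, 0, 0, 0, 0, -50, 0], [0, 0, 0, 10, 0, -58, 0], [0, 0, 0, 45, 0, -20, 0], [0, 0, 0, 36, 0, 0, 0], [0, 0, 0, 0, 0, 0, 0]])

```text
time_s: 26.6
ee_pos: [551.8, 140.9, 196.0]
ee_rot: [-0.048, 0.73, 0.68, 0.051]
ft_force: [0.2, -0.9, 0.4]
finger_gap: 0.0
finger_force: 0.0
```

```bash
python3 - <<'E'
from h import *
st()
p=snapshot("wrist")
hsv=cv2.cvtColor(p["frame"],cv2.COLOR_RGB2HSV)
org=((hsv[...,0]>8)&(hsv[...,0]<20)&(hsv[...,1]>200)&(hsv[...,2]>180)); v,u=np.where(org[60:150,200:310]); print("org",u.min()+200,u.max()+200,v.min()+60,v.max()+60)
d=silhouettes("wrist","blue_cassette")[0]["mask"]; v,u=np.where(d); print(v.min(),v.max(),[(k,np.where(d[k])[0][[0,-1]].tolist()) for k in range(v.min()+3,v.max(),20)])
for X in (100,104,108): print(X,"cass front top",proj(p,deckP(Q,[[X,27,60],[X,-27,60]])).round(1).tolist(),"stop back/front",proj(p,deckP(Q,[[X+8,0,48],[X,0,48]])).round(1).tolist())
for c in("scene",):
    snapshot(c)
    for l in("red_cassette","stamp","mug","tape_roll","torch","stapler"): print(l,[np.round(e["xyz"]).tolist() for e in boxes_of(c,l)][:1])
E
```

```text
26.6 F [-0.84 -0.29  0.55] tcp [ 44.51   1.16 154.35] w [ 0.0011  0.0014 -0.0033] tq [-0.12  0.04 -0.04] q [-0.6521  0.3736  0.5244  1.8372 -0.3896  0.9809 -0.0123]
org 244 259 106 107
108 243 [(111, [218, 295]), (131, [217, 295]), (151, [218, 295]), (171, [218, 293]), (191, [219, 293]), (211, [219, 292]), (231, [221, 291])]
100 cass front top [[215.4, 114.6], [295.8, 114.8]] stop back/front [[255.6, 102.0], [255.6, 113.7]]
104 cass front top [[215.3, 108.5], [296.0, 108.7]] stop back/front [[255.6, 96.1], [255.6, 107.9]]
108 cass front top [[215.1, 102.3], [296.2, 102.5]] stop back/front [[255.7, 90.1], [255.6, 102.0]]
red_cassette [[781.0, -41.0, 52.0]]
stamp [[566.0, -367.0, 19.0]]
mug [[776.0, -40.0, 55.0]]
tape_roll [[752.0, 156.0, 27.0]]
torch [[426.0, -414.0, 106.0]]
stapler [[363.0, 186.0, 23.0]]
```

```bash
python3 -c "
from h import *
print(job.finish_job())"
```

```text
the job is handed in; nothing more can be done
None
```

I set the blue cassette down at the foot of the ramp, let go, and pushed it up until the stop gave about 20 mm and then held firm. I pressed it there at about 11 N for 1.2 s (peak reading 17 N), and it rests flat against the stop. The stop never showed the expected 3 N/mm give, so "fully home" rests on it not moving under up to 17 N. The last camera check re-found the other things in place except the red cassette, which it mistook for the mug. I never moved the arm near it.

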